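# Start the hob under the rice pot

### The arm

A 6-joint arm with a two-finger parallel gripper is mounted at the origin on the work surface. World frame = base frame: x ahead of the robot, y to its left, z up, the work surface at z = 0. Lengths are in m, angles in rad, forces in N, time in s.
With the tool pointing down it reaches from about 0.325 to 0.75 m from the base axis. Payload 7.6 kg.
Tool frame: the origin (TCP) lies on the centre line of the jaws, within the pads' length; the fingertips stand 17 mm ahead of it and the grasp point (between the pads) lies 2 mm behind it; z points along the fingers, x is the direction in which the jaws open and shut, and the axes are right-handed (so a half turn about z gives the same grasp; the last joint's range is limited). The gripper opens to 85 mm and grips with 20 to 120 N. Pads are 22 mm wide; open, the fingers measure 114 mm over their backs; the gripper's body (76 mm by 85 mm) begins 54 mm behind the grasp point. The pads swing forward as they close: fully open they stand 13 mm farther back than shut.
Start: joints at [-1.203, 0.052, 1.401, -0, 1.689, -0.07], TCP at [0.223, -0.475, 0.248] pointing down, gripper open.
Joint ranges: [-2.9, 2.9], [-0.91, 2.17], [0.12, 2.37], [-1.06, 4.2], [0.26, 2.73], [-2.93, 2.93]. Speed limits (rad/s): [2.57, 2.57, 3.01, 3.14, 3.14, 3.14].

### API

Orientations are given as a unit quaternion [w, x, y, z].
In Python, from bench import readout, capture, calibration, workorder gives the robot as it stands.
- The arm moves only by the tool drive_tool, never from a script. Its argument "plan" is a list of rows, each a list of 3 entries, a list of its own where there are three numbers: the finger opening in m, from 0 to 0.0854, then the shift along the tool's x, y, z in m, then the turn about the tool's z in rad. A call has 1 to 20 rows; each row is the pose to reach, as a shift and turn from the pose commanded when the call began, along the tool's axes at that moment; what a row does not reach only later rows make up. A row lasts 1/8 s, in which the tool goes at most 62.5 mm and 10.7 degrees, less where a joint would pass 70% of its speed; a pose out of reach is approached as far as the arm can. A call with a gripper value outside its range is refused whole. The fingers move at their own pace and stop on an object; "squeeze" is the grip in N (left out, the last holds). Time passes only in rows, so rows that repeat a pose let the fingers close. It gives the time, the measured TCP pose, the force and the opening at its end, in the units of the state.
- readout.get_obs(): the state, without advancing time (a new reading comes with each control period).
- capture(name): name is "scene" or "top"; returns (picture, depth): 480x640x3 uint8, red, green, blue; 480x640 float32, m along the optical axis (not along the pixel's ray), 0 where there is no reading.
- calibration(name): a dict with "camera_matrix" (3x3 intrinsics, pixels), "k1" (the pictures are not rectified: a ray, as slopes to the right and down, at radius r is drawn at 1 + k1 r^2 times it, then the intrinsics apply), "world_from_camera" (4x4, takes a point from camera to world coordinates). Camera axes: x right, y down, z forward; pixel columns grow to the right and rows downward; lengths in m; the calibration is good to about 2 mm. A picture is of the moment at which its call begins. calibration takes no time and is no camera call.
- workorder.close_job(): hands the job in, once; it reports no verdict.
The state is a dict: "clock": time; "joints": joint angles; "qvel": joint speeds; "joint_efforts": joint torques, N m; "tcp_pos": TCP position; "eef_rot": TCP orientation; "contact_force": force on the tool from outside, world axes, zero at the start; "wrist_torque": the same for the moment, N m; "width": finger opening in m.
Only numpy, scipy, OpenCV 4.12 (cv2) and the standard library are available. Lean on these libraries where they do the work, as an engineer would, in place of code of your own. Each camera call takes 0.05 s, during which the arm holds its last target.

### The job

Start the hob heating the rice pot, not the kettle: first tip the white mains rocker on by pressing its green-marked half fully down, then push the square key of the ring that the rice pot stands on (blue key for the left ring, yellow key for the right ring, seen from the robot) fully down, and last press the round orange start key fully down, hold it down for one full second and let it come up again. Only press, in that order; leave the other ring's key alone, and do not lift or shift the pot, the kettle, the wooden box or the sauce bottle.

Things in the scene. Friction and masses are not known exactly. Their poses are not given: they have to be found in the camera images.
- hob: black-topped steel two-ring hob, fixed, 380 (x) x 560 (y) x 55 mm high. Origin: centre of its underside, on the table. Its +x points away from the robot (within 0.25 rad), +y to the left. Ring centres at (65, +145) (left, blue outline) and (65, -145) mm (right, yellow). Controls in a row at x = -140: blue key y = +50, yellow key y = -50, rocker and start key at y = +160 and -160, either way round.
- pot: rice pot: dark round pot 184 mm across with a flat pale wooden lid (192 mm across) carrying two wooden bars, 103 mm high overall, loose, 1.1 to 2.2 kg, standing on one of the two rings. Origin: centre of its underside, on the hob's top. Hob-frame y above 0 means the left ring, below 0 the right ring.
- kettle: steel kettle 164 mm across with a black bow handle and a spout at its +x, 146 mm high, loose, 0.8 to 1.5 kg, standing on the other ring. Origin: centre of its underside.
- masu: open wooden measuring box 85 x 85 x 56 mm, empty, loose, on the table to the left or right of the hob. Origin: centre of its underside. Leave it alone.
- soy: small amber sauce bottle with red cap, 52 mm across, 110 mm high, loose, on the table on the other side of the hob. Origin: centre of its underside. Leave it alone.
- mains (a joint): white mains rocker, rad: 0 to 0.05 off (as it starts), 0.35 fully on; stays where left (2 N at the pressing point moves it). Rocks about a line along hob x, 69 mm above the table; each half is 30 mm long (hob y), 28 mm wide. Off, the left half lies level and the right half, with a green bar, stands up at about 0.35 rad; on, the right half lies level.
- mains_on (a point): pressing point of the rocker: on the upper face of its green-marked right half, 20 mm to the right (hob -y) of the rocking line; moves with the rocker. 75 to 76 mm above the table when off, 69 mm when fully on (the outer end of this half starts at about 79 mm). The grey housing below is 42 (x) x 76 (y) mm, top 63 mm above the table.
- key_left (a joint): blue square key, in m: 0 is up, 0.006 is fully down. It slides straight down, takes about 2 N and stays where it is pushed (no spring).
- key_left_top (a point): centre of the top face of the blue square key (32 x 32 mm); 69 mm above the table when up, 63 mm when down, and still proud of its 3 mm high bezel then.
- key_right (a joint): yellow square key, in m: 0 is up, 0.006 is fully down. It slides straight down, takes about 2 N and stays where it is pushed (no spring).
- key_right_top (a point): centre of the top face of the yellow square key (32 x 32 mm); 69 mm above the table when up, 63 mm when down.
- start (a joint): round orange start key, in m: 0 is up, 0.006 is fully down. Springs back up when released; fully down takes about 4 N.
- start_top (a point): centre of the top face of the round orange start key (32 mm across); 77 mm above the table when up, 71 mm when down. Its round grey housing (48 mm across) ends 67 mm above the table.
There are look-alikes about, which are no part of the job. Of the things like the pot, leave any that is pink; of the rest the smaller one is meant.

How it is judged:
By the outcome, as a careful person would: the job done as asked, in the order asked, and still so for the second after the job is handed in, with the robot touching nothing.
It also fails if it takes over 48 s, if anything falls off the work surface, if the arm or the gripper's body presses on something with over 40 N, if the wrist force passes 120 N, or if a joint passes its speed limit or range.

## Working session

There is one attempt and no reset: what is moved stays moved. The work goes in short steps, Python scripts to look and compute and a tool call to move; the robot and the scene stay as the last step left them, time stands still between calls to the robot, and variables do not carry over. Pictures are saved under pics/ and viewed, and the job is handed in when it is done.

Besides the shell and the picture viewer there is one more tool, called after "Request:" as name([rows], argument=value, ...), one row to a line, values as JSON. drive_tool: Moves the arm, as the interface text tells. Its arguments: {"type":"object","properties":{"plan":{"type":"array"},"squeeze":{"type":"number"}},"required":["plan"]}

```bash
mkdir -p pics; ls; python3 - <<'E'
from bench import readout,capture,calibration
import cv2,numpy as np
print(readout.get_obs())
for n in("scene","top"):
    p,d=capture(n); cv2.imwrite(f"pics/{n}0.png",p[:,:,::-1]); np.savez(f"{n}0.npz",p=p,d=d)
    c=calibration(n); print(n,c)
E
```

```text
pics
{'clock': 0.0, 'joints': array([-1.20330747e+00,  5.28495553e-02,  1.40171734e+00, -3.54763326e-06,
        1.68859743e+00, -7.03050463e-02]), 'qvel': array([-0.00092422,  0.0004185 ,  0.00030021, -0.00109704, -0.00078964,
        0.00024151]), 'joint_efforts': array([ 2.18416271e-04, -3.81669939e+01, -3.60188162e+01, -9.44193289e-05,
        6.19692175e-03,  7.14943803e-05]), 'tcp_pos': array([ 0.22249001, -0.47522578,  0.24746944]), 'eef_rot': array([-4.65865749e-04,  8.43783504e-01, -5.36683129e-01, -6.32858766e-04]), 'contact_force': array([ 0.75261827,  0.23125582, -0.02691235]), 'wrist_torque': array([-0.00913672,  0.01014366, -0.03007875]), 'width': 0.08556424337274128}
scene {'camera_matrix': array([[571.0361542 ,   0.        , 308.71130611],
       [  0.        , 571.0361542 , 236.84442263],
       [  0.        ,   0.        ,   1.        ]]), 'k1': -0.03368743858348619, 'world_from_camera': array([[ 0.8483042 ,  0.34836552, -0.39877494,  1.01743297],
       [ 0.52932937, -0.57753722,  0.62149913, -0.76151128],
       [-0.0137985 , -0.73830361, -0.67432735,  0.91134516],
       [ 0.        ,  0.        ,  0.        ,  1.        ]])}
top {'camera_matrix': array([[568.79057297,   0.        , 317.5611606 ],
       [  0.        , 568.79057297, 236.44368002],
       [  0.        ,   0.        ,   1.        ]]), 'k1': -0.05901422285994293, 'world_from_camera': array([[ 1.15932672e-01, -9.72059785e-01,  2.04106321e-01,
         2.46341846e-01],
       [-9.93237800e-01, -1.14736487e-01,  1.77259919e-02,
         1.09853154e-03],
       [ 6.18771840e-03, -2.04781135e-01, -9.78788230e-01,
         1.35510420e+00],
       [ 0.00000000e+00,  0.00000000e+00,  0.00000000e+00,
         1.00000000e+00]])}
```

View pics/scene0.png

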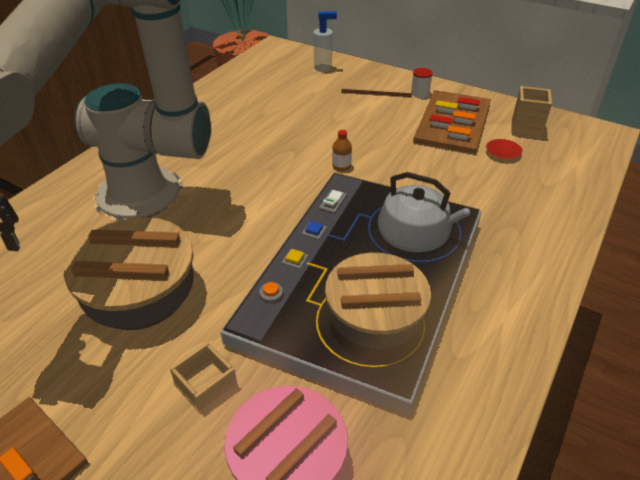

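View pics/top0.png

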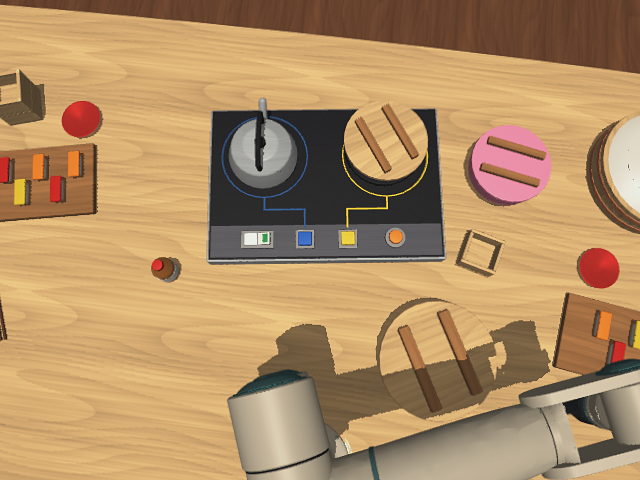

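Pot-like things in the top view: the wood-lidded pot on the hob's right ring (386,140), a pink one on the table (511,163) and a larger wood-lidded one on the table (437,358). The one on the hob fits: it isn't pink, it's the smaller of the other two, and it stands on a ring. That makes it the yellow key. I'll confirm this with a crop and measure.

```bash
cat > h.py <<'E'
import numpy as np,cv2
from bench import calibration
def ray(n,u,v):
    c=calibration(n);K=c["camera_matrix"]
    p=cv2.undistortPoints(np.array([[[u,v]]],float),K,np.array([c["k1"],0,0,0,0.]))[0,0]
    T=c["world_from_camera"]; return T[:3,3],T[:3,:3]@np.array([p[0],p[1],1])
def atz(n,u,v,z):
    o,r=ray(n,u,v); return o+r*(z-o[2])/r[2]
def atd(n,u,v,d):
    o,r=ray(n,u,v); return o+r*d
E
python3 - <<'E'
import numpy as np,cv2
p=np.load("top0.npz")["p"][:,:,::-1]
a=cv2.resize(p[90:270,200:450],None,fx=3.2,fy=3.2,interpolation=cv2.INTER_CUBIC)
cv2.imwrite("pics/c1.png",a)
a=cv2.resize(p[222:256,235:415],None,fx=4.4,fy=4.4,interpolation=cv2.INTER_CUBIC)
cv2.imwrite("pics/c2.png",a)
s=np.load("scene0.npz")["p"][:,:,::-1]
cv2.imwrite("pics/c3.png",cv2.resize(s[180:310,250:360],None,fx=4.5,fy=4.5,interpolation=cv2.INTER_CUBIC))
import sys;sys.path.insert(0,'.')
from h import *
def blobs(n,box,lo,hi,z,name):
    im=np.load(n+"0.npz")["p"]; x0,y0,x1,y1=box
    hsv=cv2.cvtColor(im[y0:y1,x0:x1],cv2.COLOR_RGB2HSV)
    m=cv2.inRange(hsv,lo,hi); k,l,st,c=cv2.connectedComponentsWithStats(m)
    i=1+np.argmax(st[1:,4]); u,v=c[i]+[x0,y0]
    d=np.load(n+"0.npz")["d"]; dd=np.median(d[y0:y1,x0:x1][l==i])
    print(n,name,(u.round(1),v.round(1)),st[i,4],atz(n,u,v,z).round(4),atd(n,u,v,dd).round(4))
for n,b in(("top",dict(bl=(290,225,322,252),ye=(335,225,362,252),og=(380,222,412,252),gr=(255,228,276,248))),("scene",dict(bl=(300,215,330,242),ye=(280,245,312,270),og=(255,275,288,304),gr=(320,185,350,212)))):
    blobs(n,b["bl"],(105,150,60),(130,255,255),.069,"blue")
    blobs(n,b["ye"],(20,150,90),(32,255,255),.069,"yellow")
    blobs(n,b["og"],(5,150,120),(18,255,255),.077,"orange")
    blobs(n,b["gr"],(50,90,50),(90,255,255),.0755,"green")
E
```

```text
top blue (np.float64(304.5), np.float64(238.0)) 182 [0.5074 0.0539 0.069 ] [0.5073 0.0539 0.069 ]
top yellow (np.float64(347.5), np.float64(237.5)) 192 [ 0.5202 -0.0446  0.069 ] [ 0.5202 -0.0446  0.069 ]
top orange (np.float64(395.5), np.float64(236.3)) 143 [ 0.5343 -0.1539  0.077 ] [ 0.5343 -0.1538  0.0771]
top green (np.float64(264.5), np.float64(237.5)) 32 [0.4964 0.145  0.0755] [0.4962 0.1449 0.0765]
scene blue (np.float64(313.9), np.float64(227.0)) 129 [0.5119 0.0485 0.069 ] [0.5117 0.0489 0.0687]
scene yellow (np.float64(294.5), np.float64(256.0)) 196 [ 0.5253 -0.0515  0.069 ] [ 0.5249 -0.0509  0.0683]
scene orange (np.float64(270.4), np.float64(287.6)) 154 [ 0.538 -0.158  0.077] [ 0.5379 -0.1579  0.0768]
scene green (np.float64(329.0), np.float64(199.6)) 5 [0.4954 0.1428 0.0755] [0.498  0.1383 0.0796]
```

View pics/c1.png

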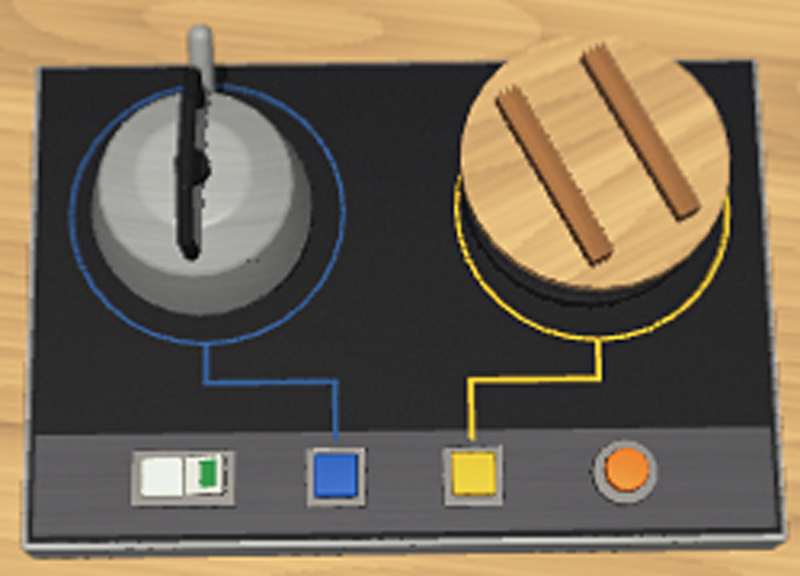

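View pics/c2.png

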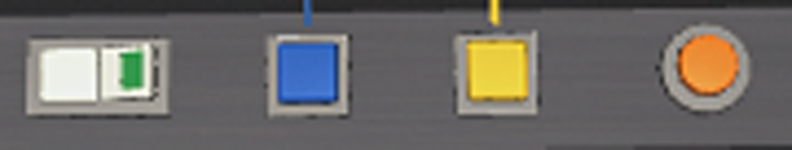

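View pics/c3.png

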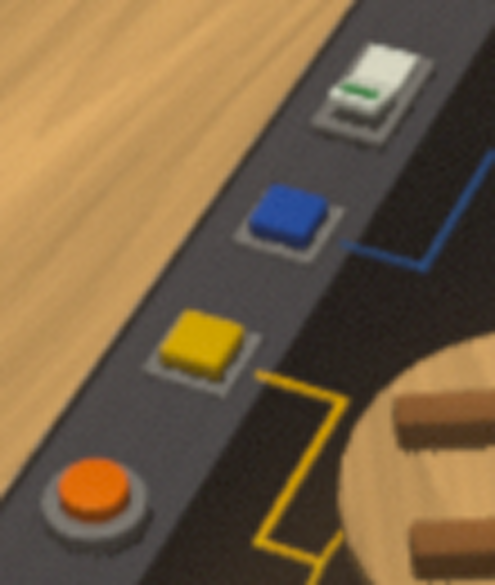

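The crop confirms it: the wood-lidded pot stands inside the yellow outline of the right ring, so the yellow key is the one to press. The rocker is on the left (white, green bar on its right half) and the start key is on the right. Averaging both cameras gives a hob yaw of about 0.128, rocker point (0.498, 0.139), yellow key (0.523, -0.048) and start key (0.536, -0.156).

I'll move above the rocker with the gripper shut and the tool x axis along hob x.

Request:
drive_tool([
  [0,[-0.044,-0.051,0],-0.1],
  [0,[-0.088,-0.102,0],-0.25],
  [0,[-0.132,-0.153,0],-0.4],
  [0,[-0.176,-0.204,0],-0.55],
  [0,[-0.22,-0.255,0],-0.7],
  [0,[-0.264,-0.306,0],-0.85],
  [0,[-0.308,-0.357,0],-1.0],
  [0,[-0.352,-0.408,0],-1.15],
  [0,[-0.396,-0.459,0],-1.261],
  [0,[-0.439,-0.51,0],-1.261],
  [0,[-0.439,-0.51,0],-1.261],
  [0,[-0.439,-0.51,0],-1.261],
  [0,[-0.439,-0.51,0],-1.261],
  [0,[-0.439,-0.51,0],-1.261],
  [0,[-0.439,-0.51,0.06],-1.261],
  [0,[-0.439,-0.51,0.1],-1.261],
  [0,[-0.439,-0.51,0.118],-1.261],
  [0,[-0.439,-0.51,0.118],-1.261],
  [0,[-0.439,-0.51,0.118],-1.261],
])

```text
clock: 2.48
tcp_pos: [0.4995, 0.1383, 0.1325]
eef_rot: [-0.0, 0.998, 0.064, 0.002]
contact_force: [-0.5, 0.1, 0.3]
width: 0.0002
```

```bash
cat > look.py <<'E'
import sys,numpy as np,cv2
from bench import readout,capture
t=sys.argv[1]; 
for n,(x0,y0,x1,y1),f in(("scene",(220,130,400,310),3.2),("top",(220,190,430,270),3.6)):
    if len(sys.argv)>2 and n not in sys.argv[2:]: continue
    p,d=capture(n); np.savez(f"{n}{t}.npz",p=p,d=d)
    cv2.imwrite(f"pics/{n}{t}.png",cv2.resize(p[y0:y1,x0:x1,::-1],None,fx=f,fy=f,interpolation=cv2.INTER_CUBIC))
o=readout.get_obs(); print({k:np.round(o[k],4) for k in("clock","tcp_pos","eef_rot","contact_force","width")})
a=o["eef_rot"]; print("yaw",2*np.arctan2(a[2],a[1]))
E
python3 look.py 1
```

```text
{'clock': np.float64(2.575), 'tcp_pos': array([0.4994, 0.1384, 0.1323]), 'eef_rot': array([-2.00e-04,  9.98e-01,  6.39e-02,  1.70e-03]), 'contact_force': array([ 0.9145, -0.1856,  0.0426]), 'width': np.float64(0.0003)}
yaw 0.1278826125625669
```

View pics/scene1.png

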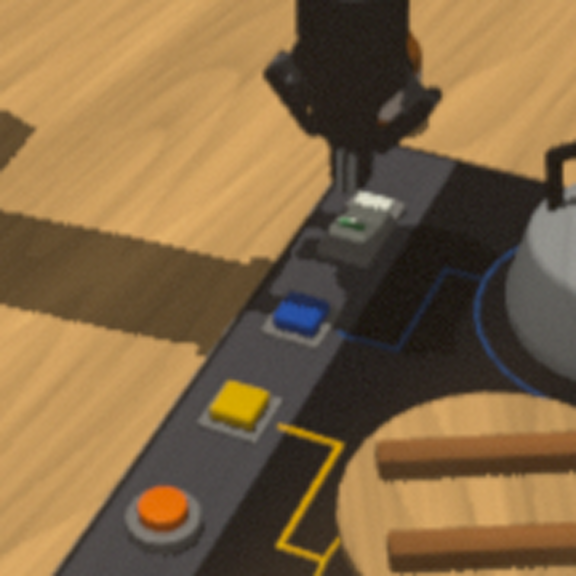

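View pics/top1.png

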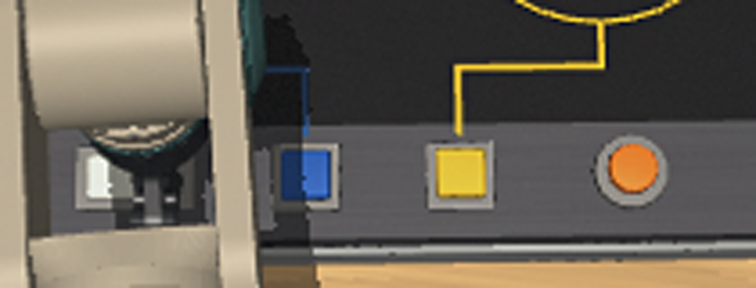

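The shut fingers are above the green half (scene crop about 345,190), and the tool yaw matches the hob. I'll descend in small steps.

Request:
drive_tool([
  [0,[0,0,0.02],0],
  [0,[0,0,0.03],0],
  [0,[0,0,0.035],0],
  [0,[0,0,0.038],0],
  [0,[0,0,0.041],0],
  [0,[0,0,0.041],0],
  [0,[0,0,0.041],0],
])

```text
clock: 3.45
tcp_pos: [0.4985, 0.1384, 0.0894]
eef_rot: [-0.0, 0.998, 0.064, 0.0]
contact_force: [0.2, -0.6, -0.1]
width: 0.0001
```

```bash
python3 look.py 2 scene
```

```text
{'clock': np.float64(3.5), 'tcp_pos': array([0.4985, 0.1384, 0.0894]), 'eef_rot': array([-1.000e-04,  9.979e-01,  6.400e-02,  1.000e-04]), 'contact_force': array([0.464 , 0.0048, 0.6592]), 'width': np.float64(-0.0002)}
yaw 0.12808948129557204
```

View pics/scene2.png

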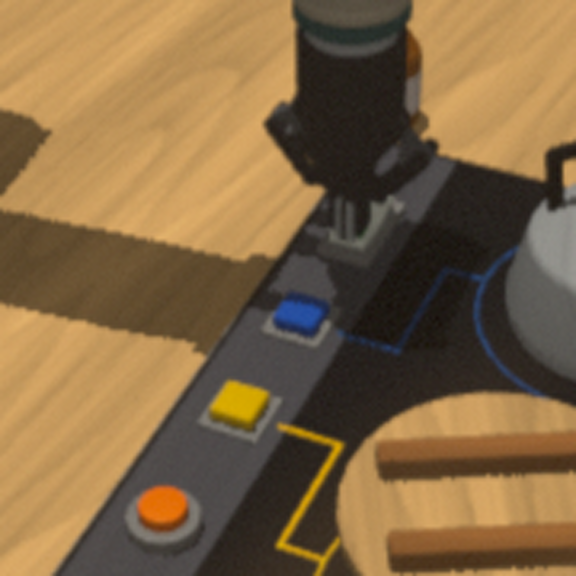

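Request:
drive_tool([
  [0,[0,0,0.001],0],
  [0,[0,0,0.002],0],
  [0,[0,0,0.003],0],
  [0,[0,0,0.004],0],
  [0,[0,0,0.004],0],
  [0,[0,0,0.004],0],
])

```text
clock: 4.25
tcp_pos: [0.4986, 0.1382, 0.086]
eef_rot: [0.0, 0.998, 0.064, 0.0]
contact_force: [-0.5, -2.5, 6.3]
width: 0.0001
```

Request:
drive_tool([
  [0,[0,0,0.001],0],
  [0,[0,0,0.001],0],
  [0,[0,0,0.001],0],
])

```text
clock: 4.62
tcp_pos: [0.4987, 0.1383, 0.0859]
eef_rot: [0.0, 0.998, 0.064, 0.0]
contact_force: [-3.7, -3.3, 12.1]
width: 0.0001
```

It's on a hard stop with 12 N and the tip at 69 mm. Now I'll lift, travel to above the yellow key and check.

Request:
drive_tool([
  [0,[0,0,-0.02],0],
  [0,[0,0,-0.05],0],
  [0,[0,0.04,-0.06],0],
  [0,[0,0.09,-0.06],0],
  [0,[0,0.14,-0.06],0],
  [0,[0,0.188,-0.06],0],
  [0,[0,0.188,-0.05],0],
  [0,[0,0.188,-0.04],0],
  [0,[0,0.188,-0.03],0],
  [0,[0,0.188,-0.03],0],
])

```text
clock: 5.88
tcp_pos: [0.5217, -0.047, 0.113]
eef_rot: [-0.0, 0.998, 0.065, -0.001]
contact_force: [0.6, 0.2, -0.1]
width: -0.0001
```

```bash
python3 look.py 3
```

```text
{'clock': np.float64(5.975), 'tcp_pos': array([ 0.5224, -0.0475,  0.1143]), 'eef_rot': array([ 0.    ,  0.9979,  0.0645, -0.    ]), 'contact_force': array([ 0.6664, -0.6356,  0.6672]), 'width': np.float64(-0.0001)}
yaw 0.12908907764208993
```

View pics/scene3.png

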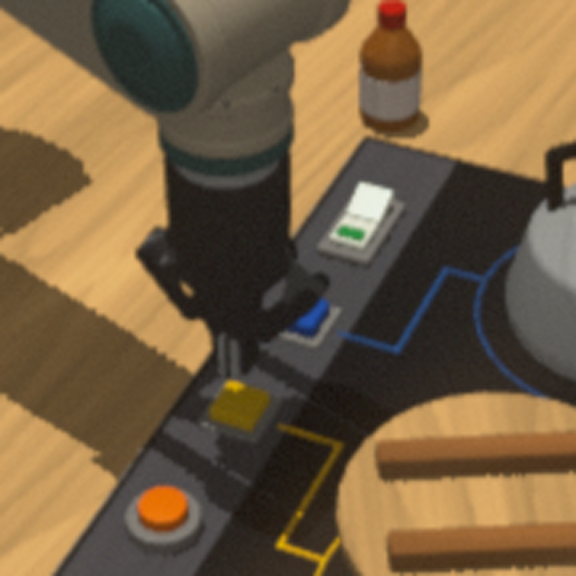

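View pics/top3.png

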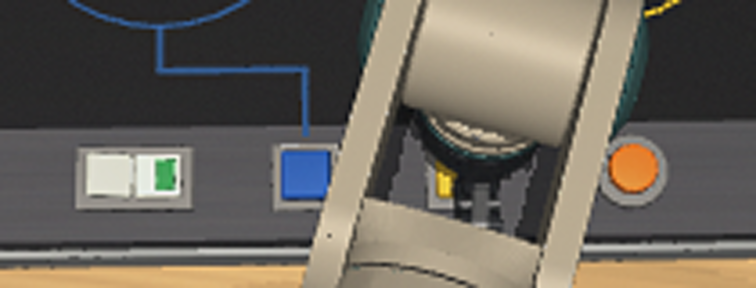

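The rocker has flipped: the green half is level (crop 350,233) and the left half is raised. Pressing the yellow key next.

Request:
drive_tool([
  [0,[0,0,0.015],0],
  [0,[0,0,0.024],0],
  [0,[0,0,0.028],0],
  [0,[0,0,0.03],0],
  [0,[0,0,0.032],0],
  [0,[0,0,0.034],0],
  [0,[0,0,0.035],0],
  [0,[0,0,0.035],0],
  [0,[0,0,0.035],0],
])

```text
clock: 7.1
tcp_pos: [0.5226, -0.0482, 0.08]
eef_rot: [0.0, 0.998, 0.064, 0.0]
contact_force: [-2.2, 0.3, 4.8]
width: 0.0001
```

```bash
python3 - <<'E'
from h import *
for f in "03":
    d=np.load(f"top{f}.npz")["d"]
    for u,v in((250,238),(256,238),(263,238),(267,238)): print(f,u,v,atd("top",u,v,d[v,u]).round(4))
E
```

```text
0 250 238 [0.4925 0.1788 0.0696]
0 256 238 [0.4949 0.1656 0.0656]
0 263 238 [0.4943 0.148  0.0786]
0 267 238 [0.4951 0.1387 0.0797]
3 250 238 [0.4921 0.1785 0.0717]
3 256 238 [0.4939 0.1649 0.0705]
3 263 238 [0.4969 0.1495 0.0649]
3 267 238 [0.4966 0.1396 0.072 ]
```

Request:
drive_tool([
  [0,[0,0,0.001],0],
  [0,[0,0,0.002],0],
  [0,[0,0,0.002],0],
])

```text
clock: 7.48
tcp_pos: [0.5227, -0.0482, 0.0797]
eef_rot: [0.0, 0.998, 0.064, 0.001]
contact_force: [-9.0, 1.6, 16.5]
width: -0.0002
```

Hard stop at a tip height of about 63 mm, so the yellow key is fully down. On to above the start key.

Request:
drive_tool([
  [0,[0,0,-0.02],0],
  [0,[0,0,-0.05],0],
  [0,[0,0.04,-0.05],0],
  [0,[0,0.08,-0.05],0],
  [0,[0,0.109,-0.05],0],
  [0,[0,0.109,-0.04],0],
  [0,[0,0.109,-0.035],0],
  [0,[0,0.109,-0.035],0],
  [0,[0,0.109,-0.035],0],
])

```text
clock: 8.6
tcp_pos: [0.5365, -0.1555, 0.1125]
eef_rot: [0.0, 0.998, 0.064, 0.0]
contact_force: [-0.1, 0.3, 0.5]
width: -0.0
```

```bash
python3 look.py 4
```

```text
{'clock': np.float64(8.7), 'tcp_pos': array([ 0.5365, -0.1558,  0.1127]), 'eef_rot': array([2.000e-04, 9.979e-01, 6.430e-02, 3.000e-04]), 'contact_force': array([-0.7796,  1.1034,  0.2243]), 'width': np.float64(0.0)}
yaw 0.1287460643185695
```

View pics/scene4.png

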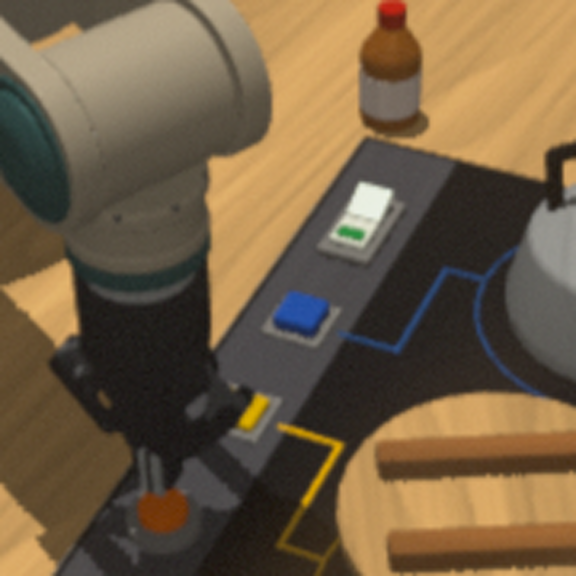

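View pics/top4.png

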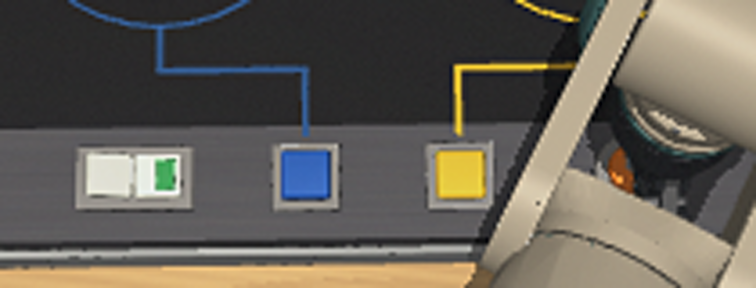

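Yellow key is down, blue is still up, and the fingers are over the orange key (scene crop about 160,490). Now press, hold and release.

Request:
drive_tool([
  [0,[0,0,0.012],0],
  [0,[0,0,0.018],0],
  [0,[0,0,0.021],0],
  [0,[0,0,0.024],0],
  [0,[0,0,0.026],0],
  [0,[0,0,0.027],0],
  [0,[0,0,0.027],0],
  [0,[0,0,0.027],0],
])

```text
clock: 9.7
tcp_pos: [0.5364, -0.1563, 0.0878]
eef_rot: [0.0, 0.998, 0.064, 0.0]
contact_force: [-9.9, 3.3, 17.8]
width: -0.0
```

At the hard stop (tip about 71 mm, 18 N). Holding for 1.4 s more, then straight up.

Request:
drive_tool([
  [0,[0,0,0],0],
  [0,[0,0,0],0],
  [0,[0,0,0],0],
  [0,[0,0,0],0],
  [0,[0,0,0],0],
  [0,[0,0,0],0],
  [0,[0,0,0],0],
  [0,[0,0,0],0],
  [0,[0,0,0],0],
  [0,[0,0,0],0],
  [0,[0,0,0],0],
])

```text
clock: 11.08
tcp_pos: [0.5364, -0.1563, 0.0878]
eef_rot: [0.0, 0.998, 0.064, 0.0]
contact_force: [-9.5, 4.3, 16.4]
width: 0.0
```

Request:
drive_tool([
  [0,[0,0,-0.02],0],
  [0,[0,0,-0.06],0],
  [0,[0,0,-0.11],0],
  [0,[-0.03,0,-0.15],0],
  [0,[-0.08,0.05,-0.15],0],
  [0,[-0.1,0.1,-0.15],0],
  [0,[-0.1,0.15,-0.15],0],
  [0,[-0.1,0.2,-0.15],0],
  [0,[-0.1,0.2,-0.15],0],
  [0,[-0.1,0.2,-0.15],0],
])

```text
clock: 12.32
tcp_pos: [0.4627, -0.3671, 0.235]
eef_rot: [-0.0, 0.998, 0.064, -0.0]
contact_force: [0.8, 0.3, -0.2]
width: 0.0001
```

```bash
python3 look.py 5
```

```text
{'clock': np.float64(12.425), 'tcp_pos': array([ 0.4629, -0.3664,  0.2357]), 'eef_rot': array([2.000e-04, 9.979e-01, 6.460e-02, 2.000e-04]), 'contact_force': array([ 0.3116, -0.8183,  0.128 ]), 'width': np.float64(-0.0001)}
yaw 0.12919053498358363
```

View pics/scene5.png

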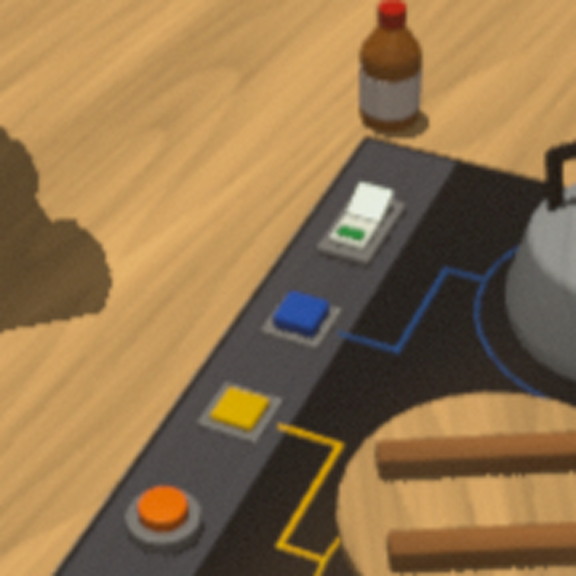

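View pics/top5.png

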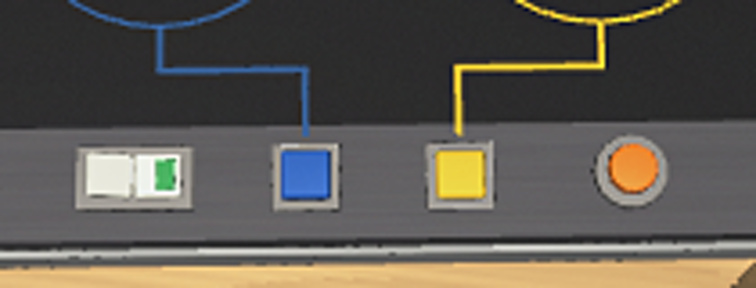

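```bash
python3 - <<'E'
from h import *
def m(n,f,b):
    d=np.load(f"{n}{f}.npz")["d"];u0,v0,u1,v1=b
    return np.round(np.median([atd(n,u,v,d[v,u])[2] for u in range(u0,u1) for v in range(v0,v1) if d[v,u]>0]),4)
for nm,b in dict(left=(245,234,254,243),right_outer=(264,234,269,243),blue=(300,234,309,243),yellow=(343,233,352,242),start=(391,232,400,241)).items():
    print(nm,m("top",0,b),m("top",5,b))
p=np.load("top0.npz")["p"].astype(int);q=np.load("top5.npz")["p"].astype(int)
c=abs(p-q).max(2)[95:230,150:450]; print("diff>40 px in pot/kettle area",(c>40).sum())
E
```

```text
left 0.0696 0.0753
right_outer 0.0784 0.0702
blue 0.0698 0.0696
yellow 0.0689 0.063
start 0.0777 0.0768
diff>40 px in pot/kettle area 0
```

The final pictures and depths match what was asked: rocker on, yellow down at 63 mm, blue up at 69 to 70 mm, start key back up at 77 mm, and no change in the pot and kettle area. Handing in.

```bash
python3 -c "
from bench import workorder
print(workorder.close_job())"
```

```text
the job is handed in; nothing more can be done
None
```

The hob was started for the rice pot, which stands on the right (yellow) ring, and the job was handed in after about 12.4 s of robot time.

- **What I did:** I pressed the green half of the mains rocker to its stop. Next I pushed the yellow key to its stop. Last I held the start key fully down for about 1.5 s and released it.
- **Last checks (depth):**

| Control | Before | After |
|---|---|---|
| Rocker, green half | 78 mm | 70 mm, level |
| Yellow key | 69 mm | 63 mm, fully down |
| Blue key | 70 mm | 70 mm, untouched |
| Start key | 78 mm | 77 mm, back up |

- **Surroundings:** The top view showed no change around the pot and kettle. The wooden box was not checked separately, and the bottle only by eye in the last picture.
- **Disagreements:** The two cameras placed the controls 4 to 7 mm apart, so I used the average. A few single-pixel depth readings on the rocker were noisy by about 3 mm. No check failed, and the highest vertical press I read was about 18 N.

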